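# Gauge the reference strip, tuck it under the reader's flap and hold it flat

### The job

Check the aluminium reference strip in the drop gauge by pushing the gauge's yellow knob down until its foot rests on the strip for a moment, then let the foot spring back up. Then take the strip by its orange fin, draw it out backwards from under the foot, and slide its front edge along the reader's bed until it is well under the blue flap (between 2 and 5 cm), straight and between the white guide lines, without lifting the flap. Finish while still holding it: the gripper keeps pressing the strip flat on the bed, with about 10 N, when the program ends; leave everything else on the bench where it is.

Things in the scene. Friction and masses are not known exactly. Their poses are not given: they have to be found in the camera images.
- strip_grip (a point): Point in the middle of the strip's orange grip fin, 30 mm above the strip's underside. The fin is 36 mm long (x), 12 mm thick (y) and stands from 5 to 50 mm above the underside; grasp it from above, closing along y. Axes are the strip's: x forward, z up.
- strip_front (a point): Middle of the strip's front edge, at the underside; axes are the strip's (x forward, z up). 85 mm ahead of the grip fin's middle, 30 mm below point strip_grip.
- strip: Loose silver reference strip, 130 mm long (x, front = +x), 60 wide, 5 thick, dark dots on its front half, orange fin on top, about 160 g; origin at the centre of its underside, fin's middle at x = -20 mm, front edge at +65 mm. It starts flat on the gauge's anvil, its front half under the foot.
- gauge: Drop gauge, fixed: dark anvil block, silver column at its far (+x) end. Origin on the table under the anvil's centre. Anvil top 24 mm high, x -80 to +80 mm, 74 wide. Overhanging head x +25 to +108 mm, 34 wide, 62 to 78 mm high, its white scale to 108 mm. Open towards -x: draw the strip out that way, 60 mm or more, raised under 8 mm till then.
- gauge_knob (a point): Centre of the top of the gauge's yellow push knob (28 mm across, 105 mm above the table when up), at x = +40 mm, y = 0 of the gauge. It carries the foot, an 18 mm disc directly below, which moves with it.
- gauge_foot (a joint): How far the gauge's foot and knob have been pushed down, m: 0 up, about 0.012 when the foot rests on the strip, at most 0.018. A spring pushes it back up: 2 N to start, 5 N at 0.012.
- reader: Plate reader, fixed: flat grey bed, low black housing at its far (+x) end. Origin on the table under the bed, x = loading direction, z up. Bed top 30 mm above the table, x -120 to +140 mm, 130 wide; white guide lines along x at y = +46 and -46 mm. Housing from x = +140 mm, 170 wide, 87 high.
- flap_edge (a point): On the bed top under the middle of the flap's free edge (reader x = +71 mm, y = 0); axes are the reader's. The blue flap, 110 mm wide, laps over the bed from here to its hinge 66 mm further on. Underside 8 mm above the bed; its first 10 mm turn up to a mouth about 14 mm high. The housing, 69 mm beyond this point, is the only stop.
- flap (a joint): Angle by which the flap is lifted, rad: 0 resting down, grows as its free edge is lifted (0.1 rad = 6.5 mm at the edge). It has a weak spring and falls shut by itself.
- tube_rack: Bystander: green rack of small tubes, 110 x 66 x 63 mm; origin under its centre.
- well_plate: Bystander: white well plate, 127 x 85 x 14 mm; origin under its centre.
- pipette: Bystander: white and green pipette lying down, 290 mm long, 22 mm high; origin under its middle.
- wash_bottle: Bystander: white bottle with blue cap, 64 mm across, 150 mm high; origin under its centre.
- tip_box: Bystander: blue box with clear lid, 120 x 85 x 68 mm; origin under its centre.
There are look-alikes about, which are no part of the job. Leave any turquoise look-alike of the strip alone.

How it is judged:
By the outcome, as a careful person would: the job done as asked, in the order asked, and still so for the second after the job is handed in, while the arm keeps its last pose, push and grip.
It also fails if it takes over 58 s, if anything falls off the work surface, if the arm or the gripper's body presses on something with over 40 N, if the wrist force passes 120 N, or if a joint passes its speed limit or range.

### The arm

A 6-joint arm with a two-finger parallel gripper is mounted at the origin on the work surface. World frame = base frame: x ahead of the robot, y to its left, z up, the work surface at z = 0. Lengths are in m, angles in rad, forces in N, time in s.
With the tool pointing down it reaches from about 0.35 to 0.725 m from the base axis. Payload 6 kg.
Tool frame: the origin (TCP) lies midway between the tips of the shut fingers; the grasp point (between the pads) lies r.grasp_offset behind it (r.grasp_offset is the distance from the TCP to the grasp point, in m); x points along the fingers, y is the direction in which the jaws open and shut, and the axes are right-handed (so a half turn about x gives the same grasp; the last joint's range is limited). The gripper opens to 85 mm and grips with 20 to 120 N. Pads are 22 mm wide; open, the fingers measure 114 mm over their backs; the gripper's body (76 mm by 85 mm) begins 54 mm behind the grasp point. The pads swing forward as they close: fully open they stand 13 mm farther back than shut.
Start: joints at [-0.835, 0.04, 0.085, 0, -1.615, -0.334], TCP at [0.235, -0.552, 0.231] pointing down, gripper open.
Joint ranges: [-2.56, 2.56], [-1.29, 2.01], [-1.08, 1.49], [-3.29, 1.98], [-2.81, -0.18], [-2.99, 2.99]. Speed limits (rad/s): [2.57, 2.57, 3.01, 3.14, 3.14, 3.14].

### API

Orientations are given as a 3x3 rotation matrix whose columns are the frame's x, y, z axes.
In Python, from rig import sensors, eyes, sign_off, r gives the robot as it stands.
- The arm moves only by the shell command python3 -m creep 'ROWS'. ROWS is text: rows parted by semicolons, each of 5 numbers parted by spaces: the shift along the world's x, y, z in cm, then the turn about the world's z in rad, then the finger opening in cm, from 0 to 8.54. In form: dx dy dz turn hand; .... A call has 1 to 10 rows; each row is the pose to reach, as a shift and turn from the pose measured when the call began; what a row does not reach only later rows make up. A row lasts 1/12 s, in which the tool goes at most 41.7 mm and 7.16 degrees, less where a joint would pass 70% of its speed; a pose out of reach is approached as far as the arm can. A call with a gripper value outside its range is refused whole. The fingers move at their own pace and stop on an object; the grip force is fixed at half the most. Time passes only in rows, so rows that repeat a pose let the fingers close. It gives the time, the measured TCP pose, the force and the opening at its end, in the units of the state.
- sensors.observe(): the state, without advancing time (a new reading comes with each control period).
- eyes.capture(name): name is "scene" or "top" or "wrist"; returns a dict with "color" (384x512x3 uint8, blue, green, red), "intrinsics" (3x3 intrinsics, pixels), "k1" (the pictures are not rectified: a ray, as slopes to the right and down, at radius r is drawn at 1 + k1 r^2 times it, then the intrinsics apply), "rvec" (rotation vector, rad) and "tvec" (3), from world to camera coordinates, as OpenCV has them; the wrist camera has in their place "hand_eye" (4x4, takes a point from camera to tool coordinates, whose origin is the TCP and whose axes are the tool frame's). Camera axes: x right, y down, z forward; pixel columns grow to the right and rows downward; lengths in m; the calibration is good to about 2 mm. A picture is of the moment at which its call begins: read the wrist's pose just before it. There is no depth.
- sign_off(): hands the job in, once; it reports no verdict.
Trained networks look in a picture, given as the dict that the camera call returned (one of the last four; its "shot" number tells which), for a name from the list of things; names that differ only in an ending like _2 or _b are one class to them, and where a whole thing is asked for, a point or a joint stands for the part that bears it (a point fixed in the world has none). Each returns a list of dicts, best first, with "p" (0 to 1); they miss things now and then, are a little off and sometimes report something else, mostly with a low value. They report only what shows in the picture. A call takes as long as a camera call. They do not tell look-alikes from the thing itself.
- eyes.look_for(picture, query): "box" ([left, top, width, height] in pixels, round what is visible of it).
- eyes.trace(picture, query): "region" (384x512 bool, what is visible of it) and "box" ([left, top, width, height] in pixels, round what is visible of it).
- eyes.pinpoint(picture, query): "location" ([column, row] in pixels: a listed point, or the origin of a listed thing).
The state is a dict: "clock": time; "joint_positions": joint angles; "joint_velocities": joint speeds; "joint_efforts": joint torques, N m; "ee_pos": TCP position; "tool_rot": TCP orientation; "force": force on the tool from outside, world axes, zero at the start; "moment": the same for the moment, N m; "width": finger opening in m.
Only numpy, scipy, OpenCV 4.12 (cv2) and the standard library are available. Lean on these libraries where they do the work, as an engineer would, in place of code of your own. Each camera call takes 0.05 s, during which the arm holds its last target.

## Working session

There is one attempt and no reset: what is moved stays moved. The work goes in short steps, Python scripts to look and compute and a shell command to move; the robot and the scene stay as the last step left them, time stands still between calls to the robot, and variables do not carry over. Pictures are saved under pics/ and viewed, and the job is handed in when it is done.

```bash
ls; mkdir -p pics
cat > h.py <<'E'
import numpy as np, cv2
from rig import sensors, eyes, sign_off, r
def save(c,n): cv2.imwrite('pics/'+n+'.png',c['color'])
def und(c,px):
    K=np.array(c['intrinsics']); u=(px[0]-K[0,2])/K[0,0]; v=(px[1]-K[1,2])/K[1,1]
    k=c['k1']; x,y=u,v
    for _ in range(30):
        s=1+k*(x*x+y*y); x,y=u/s,v/s
    return np.array([x,y,1.])
def campose(c,st=None):
    if 'hand_eye' in c:
        T=np.eye(4);T[:3,:3]=st['tool_rot'];T[:3,3]=st['ee_pos'];M=T@np.array(c['hand_eye']);return M[:3,:3],M[:3,3]
    R=cv2.Rodrigues(np.array(c['rvec'],float))[0]; return R.T,-R.T@np.array(c['tvec'],float).ravel()
def at_z(c,px,z,st=None):
    R,t=campose(c,st); d=R@und(c,px); return t+d*(z-t[2])/d[2]
def proj(c,P,st=None):
    R,t=campose(c,st); p=R.T@(np.array(P)-t); x,y=p[0]/p[2],p[1]/p[2]; s=1+c['k1']*(x*x+y*y); K=np.array(c['intrinsics'])
    return np.array([K[0,0]*x*s+K[0,2],K[1,1]*y*s+K[1,2]])
E
python3 - <<'E'
from h import *
s=sensors.observe(); print({k:np.round(v,3).tolist() for k,v in s.items()}); print(r.grasp_offset)
for n in ['scene','top','wrist']:
    s=sensors.observe();c=eyes.capture(n);save(c,n+'0')
    for q,z in [('strip_grip',.054),('strip_front',.024),('gauge_knob',.105),('flap_edge',.03),('gauge',0),('reader',0),('strip',.024)]:
        for d in eyes.pinpoint(c,q)[:3]: print(n,q,round(d['p'],2),np.round(d['location'],1),np.round(at_z(c,d['location'],z,s),4))
E
```

```text
pics
{'clock': 0.0, 'joint_positions': [-0.835, 0.041, 0.084, -0.0, -1.615, -0.334], 'joint_velocities': [-0.002, 0.001, -0.0, 0.0, -0.001, -0.001], 'joint_efforts': [-0.0, -36.821, 34.742, 6.933, -0.005, -0.0], 'ee_pos': [0.235, -0.552, 0.23], 'tool_rot': [[-0.001, -0.391, 0.92], [0.002, 0.92, 0.391], [-1.0, 0.002, -0.0]], 'force': [0.115, -0.307, 0.114], 'moment': [0.027, -0.012, -0.031], 'width': 0.085}
0.0187
scene strip_grip 0.88 [210.2 226.9] [ 0.7763 -0.0798  0.054 ]
scene strip_grip 0.84 [213.4 164.6] [ 0.5252 -0.1791  0.054 ]
scene strip_grip 0.76 [143.1 208.8] [ 0.788  -0.3165  0.054 ]
scene strip_front 0.73 [177.3 163.2] [ 0.5397 -0.3231  0.024 ]
scene strip_front 0.66 [230.8 220.2] [ 0.7111 -0.0374  0.024 ]
scene strip_front 0.6 [203.8 187.1] [ 0.612  -0.1804  0.024 ]
scene gauge_knob 0.55 [205.  166.4] [ 0.5858 -0.1796  0.105 ]
scene flap_edge 0.73 [289.3 211.2] [0.614  0.1341 0.03  ]
scene flap_edge 0.67 [213.4 172.2] [ 0.5398 -0.1746  0.03  ]
scene flap_edge 0.32 [388.4 198. ] [0.4414 0.4439 0.03  ]
scene gauge 0.74 [212.5 176. ] [ 0.5342 -0.1831  0.    ]
scene reader 
[... 543 characters left out ...]
4] [ 0.5924 -0.1876  0.024 ]
top gauge_knob 0.52 [308.  189.8] [ 0.5809 -0.1674  0.105 ]
top gauge_knob 0.34 [307.5 204.7] [ 0.5194 -0.166   0.105 ]
top flap_edge 0.89 [230.3 181. ] [0.6215 0.1563 0.03  ]
top gauge 0.56 [311.2 199.2] [ 0.5579 -0.1939  0.    ]
top gauge 0.36 [375.5 188. ] [ 0.6158 -0.4754  0.    ]
top gauge 0.22 [309.8 205.8] [ 0.529  -0.1882  0.    ]
top reader 0.75 [375.8 190.2] [ 0.6061 -0.4766  0.    ]
top reader 0.56 [231.  194.9] [0.5662 0.153  0.    ]
top strip 0.79 [342.6 221.3] [ 0.4637 -0.3255  0.024 ]
top strip 0.72 [286.1 156.4] [ 0.7386 -0.0801  0.024 ]
top strip 0.65 [340.9 150.6] [ 0.7726 -0.319   0.024 ]
wrist strip 0.55 [339.6 362.6] [ 0.4385 -0.3418  0.024 ]
```

View pics/scene0.png

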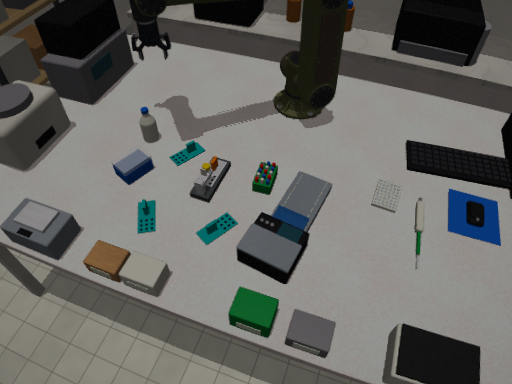

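View pics/top0.png

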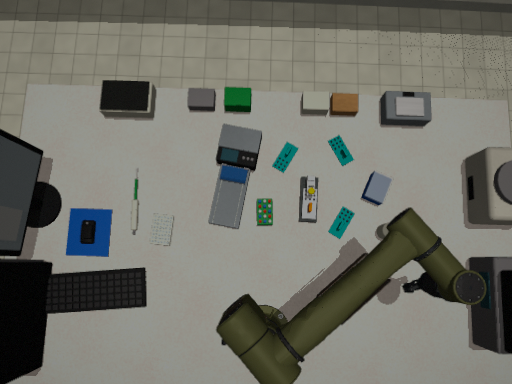

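View pics/wrist0.png

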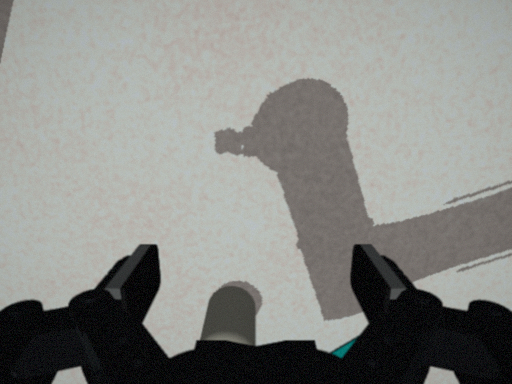

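Run:
```python
import cv2
a=cv2.imread('pics/top0.png')[110:260,180:400]; cv2.imwrite('pics/topz.png',cv2.resize(a,None,fx=3.6,fy=3.6,interpolation=2))
a=cv2.imread('pics/scene0.png')[110:290,110:370]; cv2.imwrite('pics/scz.png',cv2.resize(a,None,fx=3,fy=3,interpolation=2))
```

```text
(no output)
```

View pics/topz.png

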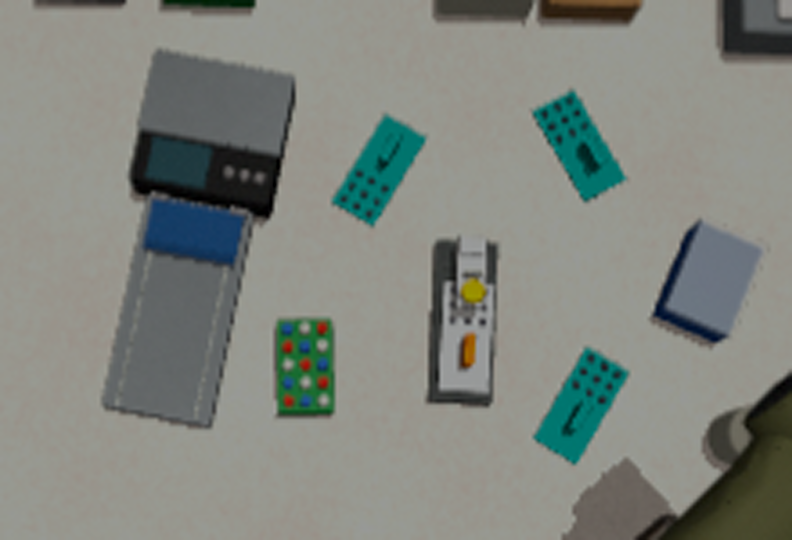

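View pics/scz.png

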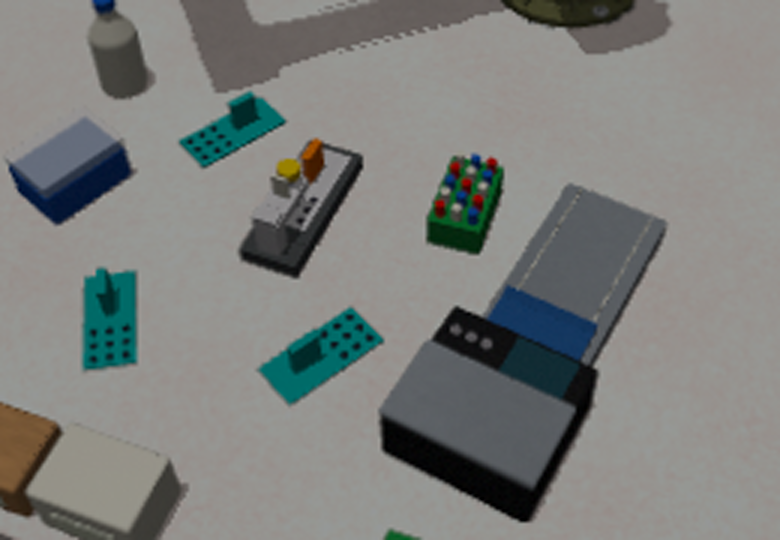

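Run:
```python
from h import *
s=sensors.observe();c=eyes.capture('wrist');print(np.round(c['hand_eye'],3).tolist(),np.round(c['intrinsics'],1).tolist(),c['k1'])
R,t=campose(c,s);print(np.round(R,2),t)
c=eyes.capture('top');save(c,'t1')
g=lambda x,y,z:np.round(at_z(c,(x/3.6+180-.36,y/3.6+110-.36),z),3)
print([g(*p,.024) for p in [(428,402),(490,405),(435,240),(497,242)]],g(472,291,.105),g(468,348,.074))
print([g(*p,.03) for p in [(104,407),(210,426),(120,405),(200,418),(146,250),(237,263)]])
```

```text
[[-0.0, -0.279, 0.96, -0.142], [1.0, 0.001, 0.0, -0.0], [-0.001, 0.96, 0.279, -0.072], [0.0, 0.0, 0.0, 1.0]] [[325.0, 0.0, 255.1], [0.0, 325.0, 190.8], [0.0, 0.0, 1.0]] -0.0383529829973878
[[-0.39  0.88  0.26]
 [ 0.92  0.38  0.11]
 [ 0.    0.28 -0.96]] [ 0.16868729 -0.58027906  0.37327382]
[array([ 0.458, -0.138,  0.024]), array([ 0.457, -0.211,  0.024]), array([ 0.653, -0.144,  0.024]), array([ 0.652, -0.218,  0.024])] [ 0.578 -0.179  0.105] [ 0.517 -0.179  0.074]
[array([0.441, 0.24 , 0.03 ]), array([0.423, 0.116, 0.03 ]), array([0.444, 0.222, 0.03 ]), array([0.431, 0.128, 0.03 ]), array([0.628, 0.2  , 0.03 ]), array([0.616, 0.091, 0.03 ])]
```

```bash
python3 -m creep '19.5 37.2 3 -0.4 8; 19.5 37.2 3 -0.4 8; 19.5 37.2 3 -0.4 8; 19.5 37.2 3 -0.4 8; 19.5 37.2 3 -0.4 8; 19.5 37.2 3 -0.4 8; 19.5 37.2 3 -0.4 8; 19.5 37.2 3 -0.4 8; 19.5 37.2 3 -0.4 8; 19.5 37.2 3 -0.4 8'
python3 - <<'E'
from h import *
s=sensors.observe();print(s['ee_pos'],s['tool_rot'])
E
```

```text
clock: 2.13
ee_pos: [0.423, -0.1917, 0.2608]
tool_rot: [[0.001, -0.002, 1.0], [0.0, 1.0, 0.002], [-1.0, 0.0, 0.001]]
force: [1.6, -0.9, 0.1]
width: 0.0798
[ 0.42303609 -0.1916543   0.26080036] [[ 1.28842939e-03 -1.97244481e-03  9.99997225e-01]
 [ 7.25841864e-05  9.99998052e-01  1.97235293e-03]
 [-9.99999167e-01  7.00427475e-05  1.28857005e-03]]
```

```bash
python3 -m creep '0.7 1.2 -1 0 8; 0.7 1.2 -1 0 8; 0.7 1.2 -1 0 8'
python3 - <<'E'
from h import *
s=sensors.observe();c=eyes.capture('wrist');save(c,'w1')
for q,z in [('strip_grip',.054),('strip_front',.024),('gauge_knob',.105),('strip',.024)]:
    for d in eyes.pinpoint(c,q)[:2]: print(q,round(d['p'],2),np.round(d['location'],1),np.round(at_z(c,d['location'],z,s),4))
for q in ['strip_grip','gauge_knob']:
    pass
np.save('w1s.npy',np.array([s['ee_pos'],*s['tool_rot']]));print(s['ee_pos'])
E
```

```text
clock: 2.38
ee_pos: [0.4302, -0.1789, 0.2505]
tool_rot: [[0.001, -0.004, 1.0], [0.0, 1.0, 0.004], [-1.0, -0.0, 0.001]]
force: [0.4, -0.4, 0.2]
width: 0.0798
strip_grip 0.82 [257.7 242.2] [ 0.5178 -0.1757  0.054 ]
strip_grip 0.64 [138.5 174.2] [ 0.439  -0.3043  0.054 ]
strip_front 0.91 [349.4 330.6] [ 0.6638 -0.0491  0.024 ]
strip_front 0.83 [121.8 222.7] [ 0.5071 -0.3419  0.024 ]
gauge_knob 0.63 [251.3 318.5] [ 0.5813 -0.1823  0.105 ]
strip 0.81 [252.4 247.2] [ 0.5388 -0.1819  0.024 ]
strip 0.75 [323.9 359.3] [ 0.7126 -0.0806  0.024 ]
[ 0.43018295 -0.17885547  0.25052482]
```

View pics/w1.png

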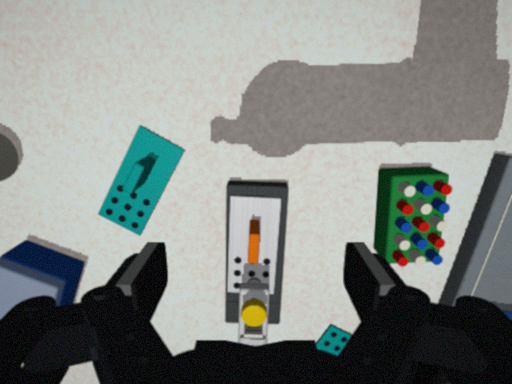

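Run:
```python
from h import *
a=cv2.imread('pics/w1.png')[170:350,200:310]; cv2.imwrite('pics/w1z.png',cv2.resize(a,None,fx=3.3,fy=3.3,interpolation=2))
```

```text
(no output)
```

View pics/w1z.png

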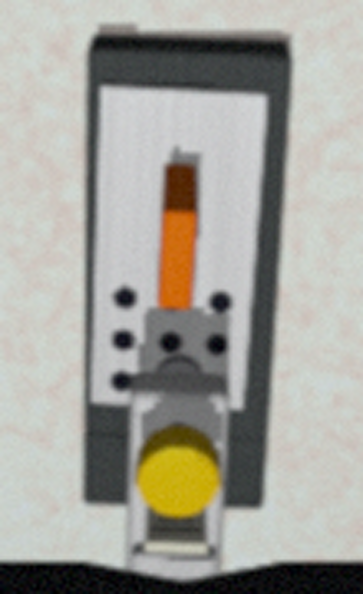

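Run:
```python
from h import *
m=np.load('w1s.npy');s=dict(ee_pos=m[0],tool_rot=m[1:]);c=eyes.capture('wrist')
g=lambda p,z:np.round(at_z(c,(p[0]/3.3+200-.35,p[1]/3.3+170-.35),z,s),4)
for n,P,z in [('strip',[(100,85),(267,93),(92,402),(243,410)],.029),('anvil',[(92,40),(290,40),(85,500),(262,505)],.024),('fin',[(165,210),(197,211),(160,308),(192,308)],.074),('knob',[(178,474)],.105),('head',[(134,396),(229,396),(130,575),(215,575)],.078)]:
    Q=[g(p,z) for p in P]; print(n,Q,np.mean(Q,0))
```

```text
strip [array([ 0.4699, -0.2083,  0.029 ]), array([ 0.4726, -0.1491,  0.029 ]), array([ 0.5991, -0.2137,  0.029 ]), array([ 0.6024, -0.1548,  0.029 ])] [ 0.536    -0.181475  0.029   ]
anvil [array([ 0.4548, -0.2113,  0.024 ]), array([ 0.4544, -0.141 ,  0.024 ]), array([ 0.6486, -0.218 ,  0.024 ]), array([ 0.6507, -0.1457,  0.024 ])] [ 0.552125 -0.179     0.024   ]
fin [array([ 0.4981, -0.1846,  0.074 ]), array([ 0.4984, -0.1743,  0.074 ]), array([ 0.5333, -0.1862,  0.074 ]), array([ 0.5332, -0.1756,  0.074 ])] [ 0.51575  -0.180175  0.074   ]
knob [array([ 0.5748, -0.18  ,  0.105 ])] [ 0.5748 -0.18    0.105 ]
head [array([ 0.5642, -0.1949,  0.078 ]), array([ 0.5641, -0.163 ,  0.078 ]), array([ 0.6381, -0.197 ,  0.078 ]), array([ 0.6379, -0.1666,  0.078 ])] [ 0.601075 -0.180375  0.078   ]
```

```bash
python3 -m creep '3 0 0 0 0; 6 0 -1 0 0; 10 -0.1 -4 -0.036 0; 14.7 -0.1 -8 -0.036 0; 14.7 -0.1 -11 -0.036 0; 14.7 -0.1 -13 -0.036 0; 14.7 -0.1 -13 -0.036 0; 14.7 -0.1 -13 -0.036 0'
python3 - <<'E'
from h import *
c=eyes.capture('scene');a=c['color'][120:240,160:280]; cv2.imwrite('pics/s2.png',cv2.resize(a,None,fx=5,fy=5,interpolation=2))
c=eyes.capture('wrist');save(c,'w2')
E
```

```text
clock: 3.35
ee_pos: [0.5756, -0.1824, 0.1199]
tool_rot: [[-0.002, 0.037, 0.999], [-0.001, 0.999, -0.037], [-1.0, -0.001, -0.002]]
force: [-0.1, 0.9, 2.0]
width: 0.0002
```

View pics/s2.png

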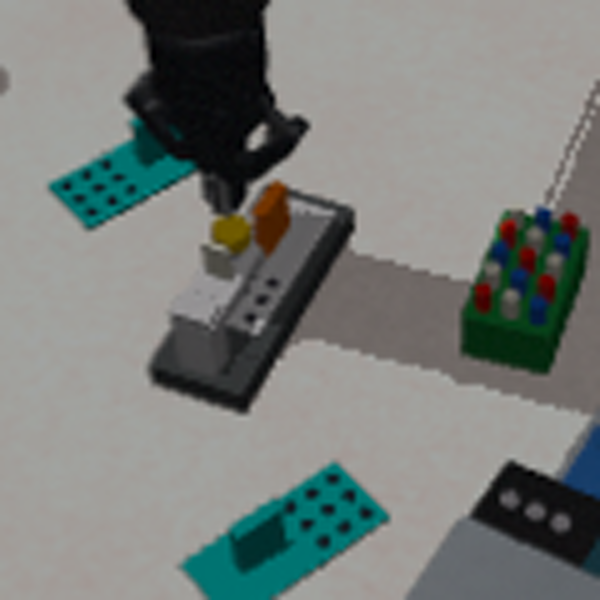

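View pics/w2.png

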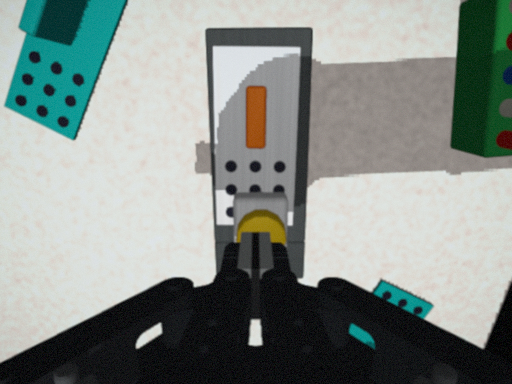

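```bash
python3 -m creep '0.1 0.2 -0.5 0 0; 0.1 0.2 -1 0 0; 0.1 0.2 -1.5 0 0; 0.1 0.2 -1.8 0 0; 0.1 0.2 -2.1 0 0; 0.1 0.2 -2.4 0 0; 0.1 0.2 -2.4 0 0'; python3 -m creep '0 0 -0.1 0 0; 0 0 -0.1 0 0'
```

```text
clock: 4.03
ee_pos: [0.5783, -0.1804, 0.1002]
tool_rot: [[0.005, 0.036, 0.999], [-0.002, 0.999, -0.036], [-1.0, -0.001, 0.005]]
force: [-1.5, 1.5, 2.3]
width: -0.0001
clock: 4.2
ee_pos: [0.5784, -0.1804, 0.0994]
tool_rot: [[0.005, 0.036, 0.999], [-0.002, 0.999, -0.036], [-1.0, -0.002, 0.005]]
force: [-1.4, 0.8, 2.7]
width: 0.0001
```

```bash
python3 -m creep '0 0 -0.3 0 0; 0 0 -0.3 0 0; 0 0 -0.3 0 0'; python3 -m creep '0 0 -0.3 0 0; 0 0 -0.3 0 0; 0 0 -0.3 0 0'
python3 - <<'E'
from h import *
c=eyes.capture('scene');a=c['color'][120:240,160:280]; cv2.imwrite('pics/s3.png',cv2.resize(a,None,fx=5,fy=5,interpolation=2))
E
```

```text
clock: 4.45
ee_pos: [0.5786, -0.1805, 0.0966]
tool_rot: [[0.006, 0.036, 0.999], [-0.002, 0.999, -0.036], [-1.0, -0.002, 0.006]]
force: [-0.3, 0.5, 4.1]
width: 0.0001
clock: 4.7
ee_pos: [0.5787, -0.1806, 0.0937]
tool_rot: [[0.006, 0.036, 0.999], [-0.002, 0.999, -0.036], [-1.0, -0.002, 0.006]]
force: [-1.5, 1.2, 4.6]
width: -0.0001
```

View pics/s3.png

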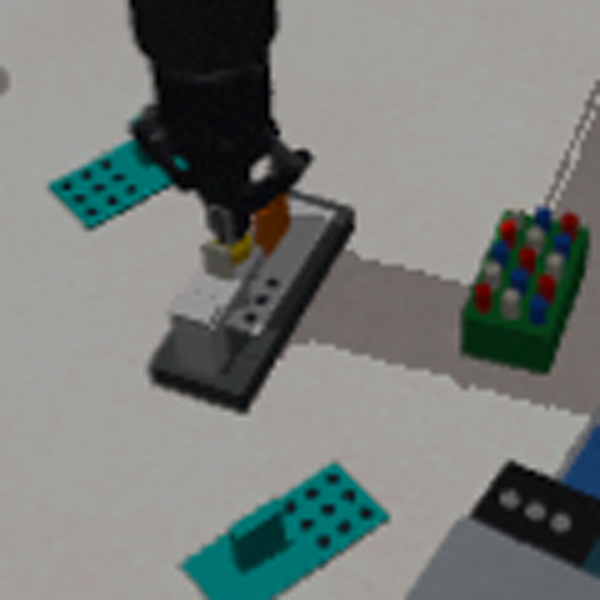

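```bash
python3 -m creep '0 0 -0.2 0 0; 0 0 -0.2 0 0'; python3 -m creep '0 0 -0.2 0 0; 0 0 -0.2 0 0; 0 0 -0.2 0 0'
```

```text
clock: 4.92
ee_pos: [0.5788, -0.1806, 0.0931]
tool_rot: [[0.007, 0.036, 0.999], [-0.003, 0.999, -0.036], [-1.0, -0.002, 0.007]]
force: [-4.5, 2.2, 10.1]
width: 0.0001
clock: 5.17
ee_pos: [0.5788, -0.1807, 0.0931]
tool_rot: [[0.008, 0.035, 0.999], [-0.003, 0.999, -0.035], [-1.0, -0.003, 0.008]]
force: [-5.7, 3.2, 12.5]
width: -0.0002
```

```bash
python3 -m creep '0 0 -0.1 0 0; 0 0 -0.1 0 0; 0 0 -0.1 0 0; 0 0 -0.1 0 0; 0 0 0.8 0 0; 0 0 2 0 0; 0 0 4 0 0; 0 0 6 0 0; 0 0 6 0 0'
python3 - <<'E'
from h import *
c=eyes.capture('scene');a=c['color'][120:240,160:280]; cv2.imwrite('pics/s4.png',cv2.resize(a,None,fx=5,fy=5,interpolation=2))
E
```

```text
clock: 5.92
ee_pos: [0.5804, -0.1814, 0.1585]
tool_rot: [[0.014, 0.035, 0.999], [-0.005, 0.999, -0.035], [-1.0, -0.005, 0.014]]
force: [1.1, -0.0, 1.1]
width: 0.0003
```

View pics/s4.png

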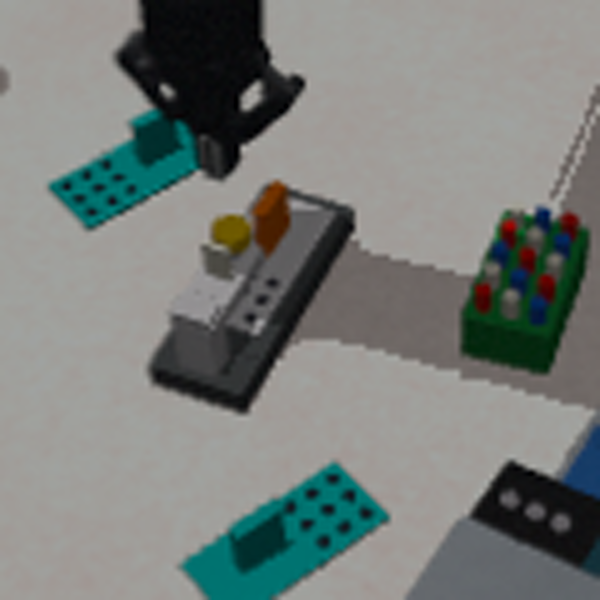

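```bash
python3 -m creep '-3 0.1 0.5 0 5; -6.4 0.1 0 0 5; -6.4 0.1 0 0 5; -6.4 0.1 -2 0 5; -6.4 0.1 -5 0 5; -6.4 0.1 -6 0 5;-6.4 0.1 -6 0 5'
python3 - <<'E'
from h import *
s=sensors.observe();c=eyes.capture('wrist');save(c,'w3');print(s['ee_pos'])
c=eyes.capture('scene');a=c['color'][120:240,160:280]; cv2.imwrite('pics/s5.png',cv2.resize(a,None,fx=5,fy=5,interpolation=2))
E
```

```text
clock: 6.55
ee_pos: [0.5136, -0.1796, 0.0923]
tool_rot: [[0.005, 0.036, 0.999], [-0.003, 0.999, -0.036], [-1.0, -0.002, 0.005]]
force: [-0.4, 0.0, 0.6]
width: 0.05
[ 0.5136179  -0.17957297  0.09226563]
```

View pics/s5.png

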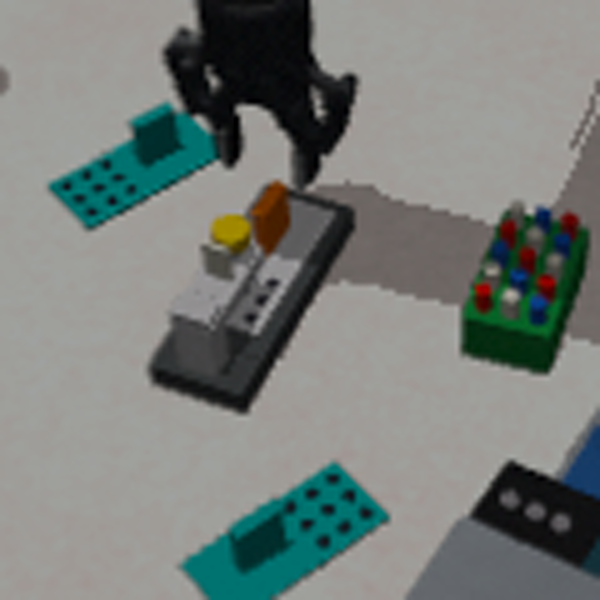

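View pics/w3.png

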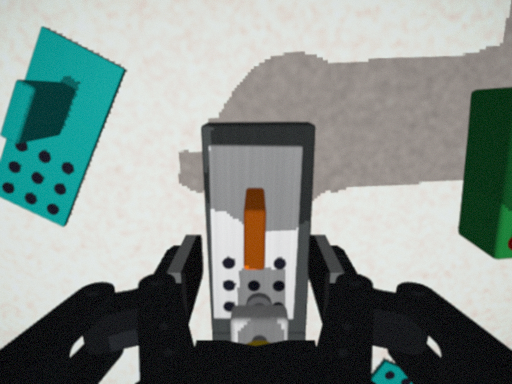

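```bash
python3 - <<'E'
from h import *
s=sensors.observe();c=eyes.capture('wrist')
for p,z in [((255,207),.074),((255,268),.074),((210,146),.029),((302,147),.029)]: print(np.round(at_z(c,p,z,s),4))
E
python3 -m creep '0.2 0 -2.5 0 5; 0.2 0 -4.5 0 5; 0.2 0 -5.4 0 5; 0.2 0 -5.4 0 5; 0.2 0 -5.4 0 0; 0.2 0 -5.4 0 0; 0.2 0 -5.4 0 0;0.2 0 -5.4 0 0; 0.2 0 -5.4 0 0; 0.2 0 -5.4 0 0'
```

```text
[ 0.5014 -0.1802  0.074 ]
[ 0.5382 -0.1815  0.074 ]
[ 0.4748 -0.2085  0.029 ]
[ 0.4774 -0.1492  0.029 ]
clock: 7.53
ee_pos: [0.5197, -0.1806, 0.0456]
tool_rot: [[0.016, 0.035, 0.999], [-0.006, 0.999, -0.035], [-1.0, -0.005, 0.016]]
force: [-0.2, -0.1, 5.8]
width: 0.011
```

```bash
python3 -m creep '0 0 0 0 0; 0 0 0 0 0';python3 - <<'E'
from h import *
s=sensors.observe();c=eyes.capture('wrist');save(c,'w4');print(s['ee_pos'],s['force'],s['moment'])
c=eyes.capture('scene');a=c['color'][120:240,160:280]; cv2.imwrite('pics/s6.png',cv2.resize(a,None,fx=5,fy=5,interpolation=2))
E
```

```text
clock: 7.7
ee_pos: [0.5197, -0.1805, 0.0456]
tool_rot: [[0.016, 0.035, 0.999], [-0.005, 0.999, -0.035], [-1.0, -0.005, 0.017]]
force: [0.7, -0.0, 2.9]
width: 0.0112
[ 0.51968024 -0.18045539  0.0455645 ] [ 0.74432023 -0.02136482  2.86871615] [-0.0216105  -0.14868586 -0.02107802]
```

View pics/s6.png

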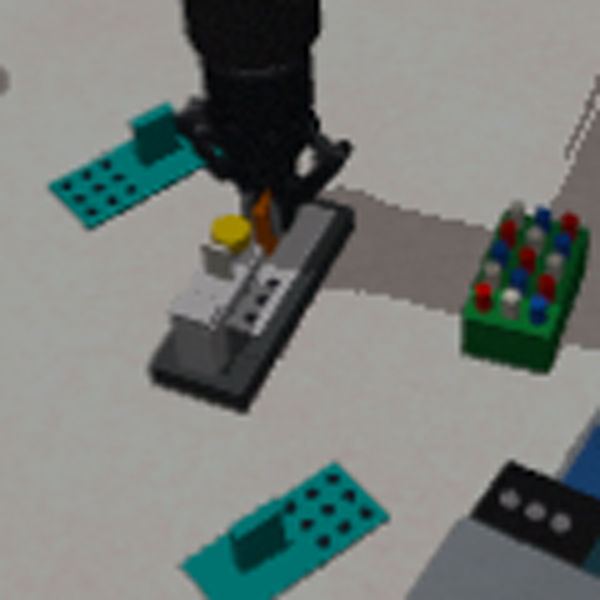

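View pics/w4.png

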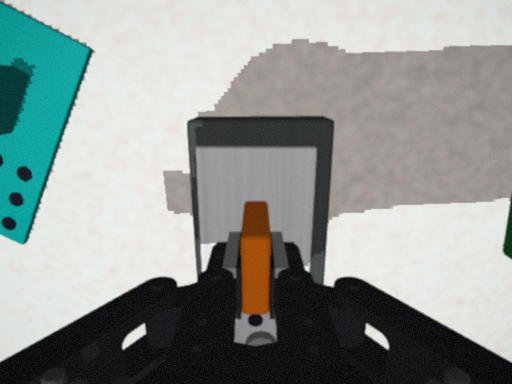

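```bash
python3 -m creep '0 0 0.2 0 0; -1 0.03 0.2 0 0; -2 0.07 0.2 0 0; -3 0.1 0.2 0 0; -3 0.1 0.2 0 0';python3 - <<'E'
from h import *
s=sensors.observe();c=eyes.capture('wrist');save(c,'w5');print(s['ee_pos'],s['force'],s['moment'])
c=eyes.capture('scene');a=c['color'][120:240,160:280]; cv2.imwrite('pics/s7.png',cv2.resize(a,None,fx=5,fy=5,interpolation=2))
E
```

```text
clock: 8.22
ee_pos: [0.4881, -0.1793, 0.0469]
tool_rot: [[0.015, 0.035, 0.999], [-0.005, 0.999, -0.035], [-1.0, -0.004, 0.015]]
force: [0.2, 0.0, -2.2]
width: 0.0109
[ 0.48808124 -0.17930936  0.04685889] [ 0.2245933   0.02174931 -2.16100554] [-0.01191371  0.03255518 -0.04240145]
```

View pics/s7.png

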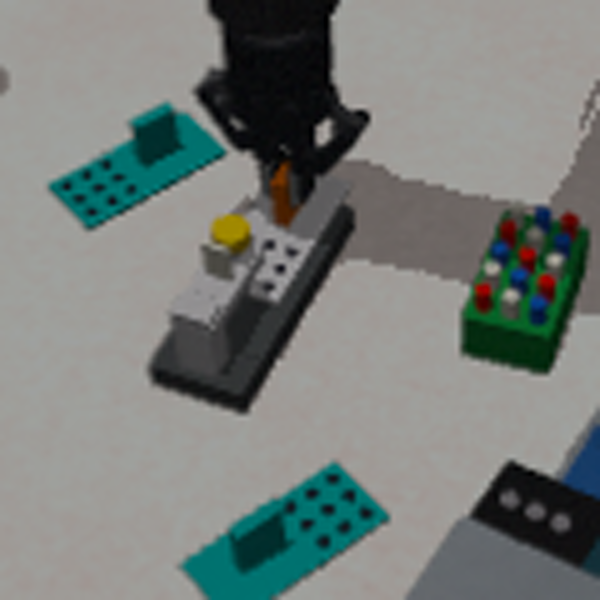

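View pics/w5.png

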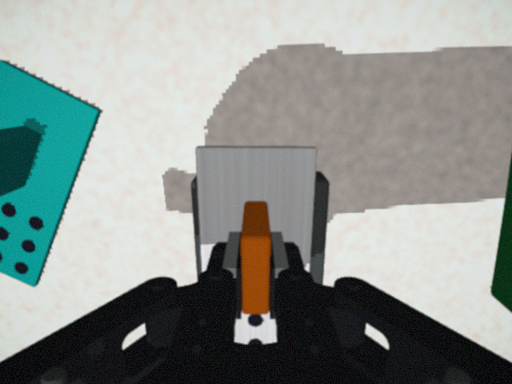

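```bash
python3 -m creep '-1.5 0.05 0 0 0; -3 0.1 0 0 0; -4.5 0.15 0 0 0; -6 0.2 0 0 0; -6.5 0.23 0 0 0; -6.5 0.23 0 0 0';python3 - <<'E'
from h import *
s=sensors.observe();c=eyes.capture('wrist');save(c,'w6');print(s['ee_pos'],s['force'],s['moment'])
c=eyes.capture('scene');a=c['color'][100:220,160:280]; cv2.imwrite('pics/s8.png',cv2.resize(a,None,fx=5,fy=5,interpolation=2))
E
```

```text
clock: 8.82
ee_pos: [0.4244, -0.1771, 0.0476]
tool_rot: [[0.017, 0.035, 0.999], [-0.005, 0.999, -0.035], [-1.0, -0.005, 0.017]]
force: [0.5, -1.2, -1.5]
width: 0.0112
[ 0.42440379 -0.17710741  0.04755149] [ 0.47135379 -1.18001116 -1.526224  ] [-0.01296551 -0.02863742  0.03804395]
```

View pics/s8.png

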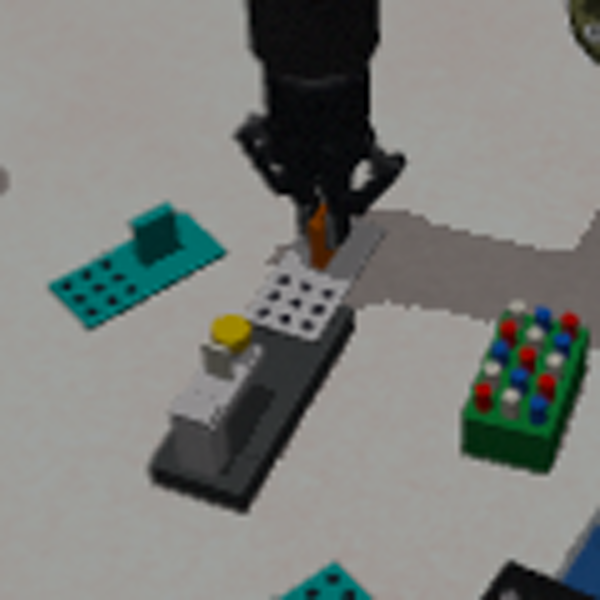

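```bash
python3 -m creep '0 0 4 0 0; 0 0 8 0 0; 0 0 12 0 0; 0 4 16 0 0; 0 8 19 -0.05 0; 0 12 19 -0.1 0; 0 16 19 -0.1 0; 0 20 19 -0.1 0; 0 24 19 -0.1 0; 0 28 19 -0.1 0'; python3 -m creep '0 5 1.5 0 0; 0 5 1.5 0 0;0 5 1.5 0 0;0 5 1.5 0 0';python3 - <<'E'
from h import *
s=sensors.observe();c=eyes.capture('wrist');save(c,'w7');print(s['ee_pos'],s['force'],s['moment'])
np.save('w7s.npy',np.array([s['ee_pos'],*s['tool_rot']]))
for d in eyes.pinpoint(c,'flap_edge')[:2]: print(d['p'],at_z(c,d['location'],.03,s))
c=eyes.capture('scene');save(c,'s9')
for d in eyes.pinpoint(c,'flap_edge')[:2]: print(d['p'],at_z(c,d['location'],.03,s))
c=eyes.capture('top');save(c,'t9')
for d in eyes.pinpoint(c,'flap_edge')[:2]: print(d['p'],at_z(c,d['location'],.03,s))
a=cv2.imread('pics/t9.png')[110:240,190:280]; cv2.imwrite('pics/t9z.png',cv2.resize(a,None,fx=4.5,fy=4.5,interpolation=2))
a=cv2.imread('pics/s9.png')[140:290,220:350]; cv2.imwrite('pics/s9z.png',cv2.resize(a,None,fx=4,fy=4,interpolation=2))
E
```

```text
clock: 9.75
ee_pos: [0.4255, 0.0944, 0.2383]
tool_rot: [[0.017, 0.134, 0.991], [-0.006, 0.991, -0.134], [-1.0, -0.004, 0.018]]
force: [1.0, 0.1, -1.7]
width: 0.0111
clock: 10.08
ee_pos: [0.4259, 0.1455, 0.2531]
tool_rot: [[0.017, 0.132, 0.991], [-0.007, 0.991, -0.132], [-1.0, -0.004, 0.018]]
force: [-0.7, 0.4, -1.5]
width: 0.0112
[0.42586572 0.14548144 0.25314263] [-0.69535502  0.37371684 -1.49072586] [-0.03310328  0.07476034  0.03476087]
0.83 [0.61829035 0.13432723 0.03      ]
0.97 [0.6328836  0.15255583 0.03      ]
```

View pics/w7.png

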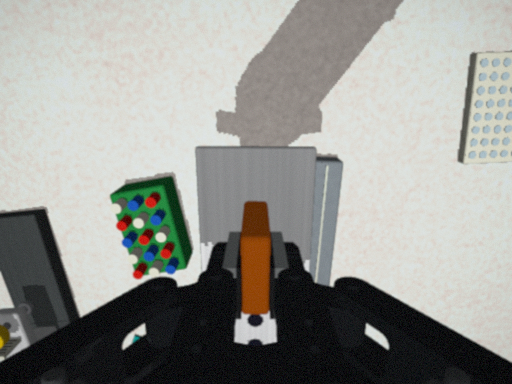

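View pics/t9z.png

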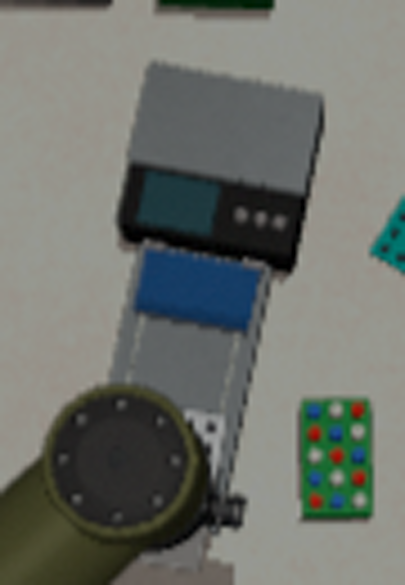

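View pics/s9z.png

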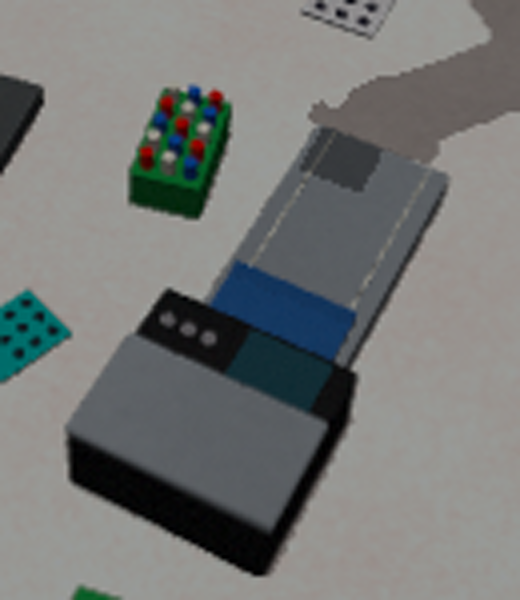

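```bash
cat > fit.py <<'E'
from h import *
from scipy.optimize import least_squares
T=eyes.capture('top'); S=eyes.capture('scene')
def f(p,ox,oy,k): return np.array([p[0]/k+ox-.4,p[1]/k+oy-.4])
A=[ (T,f((104,407),180,110,3.6),(-.12,.065,.03)),(T,f((210,426),180,110,3.6),(-.12,-.065,.03)),
 (T,f((135,308),190,110,4.5),(.071,.055,.045)),(T,f((247,330),190,110,4.5),(.071,-.055,.045)),
 (S,f((447,178),220,140,4),(-.12,.065,.03)),(S,f((318,128),220,140,4),(-.12,-.065,.03)),
 (S,f((237,262),220,140,4),(.071,-.055,.045)),(S,f((356,310),220,140,4),(.071,.055,.045))]
def W(p,q): c,s=np.cos(p[2]),np.sin(p[2]); return np.array([p[0]+c*q[0]-s*q[1],p[1]+s*q[0]+c*q[1],q[2]])
def res(p,B=A): return np.concatenate([proj(c,W(p,q))-x for c,x,q in B])
for B in (A,A[:4],A[4:]):
    o=least_squares(res,[.56,.16,-.13],args=(B,)); print(np.round(o.x,4),np.round(o.fun,1),'flap',W(o.x,(.071,0,.03)))
o=least_squares(res,[.56,.16,-.13]); np.save('reader.npy',o.x)
for c,n,(x0,y0,x1,y1) in [(T,'Tf',(190,110,290,250)),(S,'Sf',(220,140,350,290))]:
    im=cv2.resize(c['color'][y0:y1,x0:x1],None,fx=4,fy=4,interpolation=2)
    def L(qs,col):
        P=[tuple(((proj(c,W(o.x,q))-(x0,y0)+.4)*4).round().astype(int).tolist()) for q in qs]
        for a,b in zip(P,P[1:]): cv2.line(im,a,b,col,1)
    L([(-.12,.065,.03),(.14,.065,.03),(.14,-.065,.03),(-.12,-.065,.03),(-.12,.065,.03)],(0,0,255))
    for s in(1,-1): L([(-.12,s*.046,.03),(.14,s*.046,.03)],(0,255,0))
    L([(.071,.055,.045),(.071,-.055,.045)],(255,0,255))
    cv2.imwrite('pics/'+n+'.png',im)
E
python3 fit.py
```

```text
[ 0.5515  0.1599 -0.1585] [-0.6 -0.5  0.4 -0.  -0.5 -0.1  0.2 -0.2  0.6 -0.8 -0.3 -1.5 -0.5 -0.1
  0.   1. ] flap [0.62163921 0.1486977  0.03      ]
[ 0.5507  0.1593 -0.1575] [-0.5 -0.3  0.5  0.2 -0.3  0.1  0.3  0. ] flap [0.62082596 0.14812577 0.03      ]
[ 0.5525  0.1604 -0.1596] [ 0.7 -0.6 -0.2 -1.3 -0.5  0.1  0.1  1.3] flap [0.6225509  0.14908051 0.03      ]
```

View pics/Tf.png

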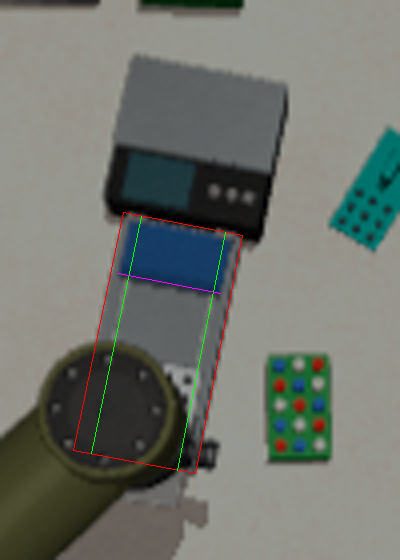

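View pics/Sf.png

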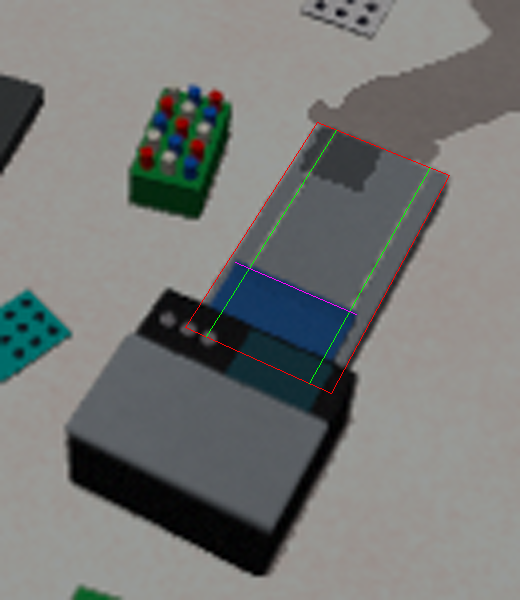

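```bash
python3 - <<'E'
from h import *
m=np.load('w7s.npy');s=dict(ee_pos=m[0],tool_rot=m[1:]);c=eyes.capture('wrist')
R=m[1:];p0=m[0]
ps=[(196.5,147),(316,148)]
for p in ps+[(243,232),(271,232),(243,313),(271,313)]:
    h=-.0166 if p in ps else .0284
    w=at_z(c,p,p0[2]+h,s); print(np.round(R.T@(w-p0),4))
p=np.load('reader.npy');ca,sa=np.cos(p[2]),np.sin(p[2])
for gx in (-.045,.021): print('fin at',p[0]+ca*gx,p[1]+sa*gx)
E
python3 -c "
import cv2
a=cv2.imread('pics/w7.png')[130:350,180:330]; cv2.imwrite('pics/w7z.png',cv2.resize(a,None,fx=2.7,fy=2.7,interpolation=2))"
```

```text
[ 0.0159 -0.029  -0.048 ]
[ 0.0156  0.0292 -0.0476]
[-0.0288 -0.005  -0.0225]
[-0.0288  0.0055 -0.0226]
[-0.0281 -0.0054  0.0139]
[-0.0282  0.0061  0.0139]
fin at 0.5070926175575041 0.16700284499274645
fin at 0.5722656787016323 0.15658785094072047
```

View pics/w7z.png

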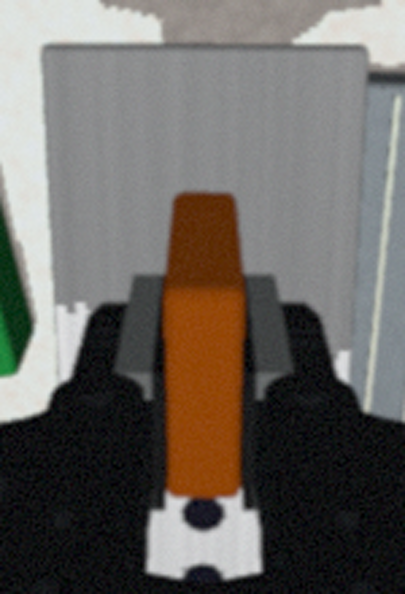

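```bash
python3 -m creep '3 0.8 0 -0.027 0; 6 1.5 -2 -0.027 0; 8.4 2.1 -6 -0.027 0; 8.4 2.1 -10 -0.027 0; 8.4 2.1 -13 -0.027 0; 8.4 2.1 -16 -0.027 0; 8.4 2.1 -18 -0.027 0; 8.4 2.1 -18.5 -0.027 0; 8.4 2.1 -18.5 -0.027 0; 8.4 2.1 -18.5 -0.027 0';python3 - <<'E'
from h import *
c=eyes.capture('wrist');save(c,'w10')
c=eyes.capture('scene');a=c['color'][140:260,220:350]; cv2.imwrite('pics/s10.png',cv2.resize(a,None,fx=5,fy=5,interpolation=2))
E
```

```text
clock: 11.37
ee_pos: [0.5104, 0.165, 0.0699]
tool_rot: [[0.019, 0.162, 0.987], [-0.006, 0.987, -0.161], [-1.0, -0.003, 0.02]]
force: [-0.0, 0.4, -0.8]
width: 0.0111
```

View pics/s10.png

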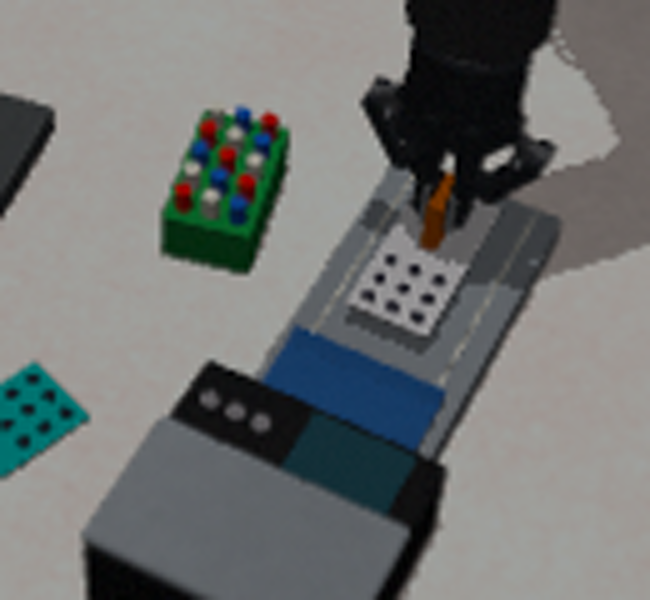

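View pics/w10.png

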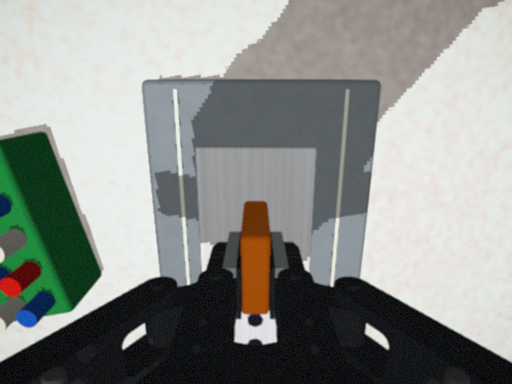

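Run:
```python
from h import *
s=sensors.observe();c=eyes.capture('wrist');R=s['tool_rot'];R=np.array(R);p0=s['ee_pos']
for p,z in [((143.5,81),.03),((380,81),.03),((176,92),.03),((347,92),.03),((189,283),.03),((332,283),.03),((195.5,147),p0[2]-.0166),((316,147.5),p0[2]-.0166)]:
    w=at_z(c,p,z,s); print(p,np.round(w,4),np.round(R.T@(w-p0),4))
p=np.load('reader.npy');print(p, np.array([[np.cos(p[2]),np.sin(p[2])],[-np.sin(p[2]),np.cos(p[2])]])@(p0[:2]-p[:2]))
```

```text
(143.5, 81) [0.4231 0.119  0.03  ] [ 0.0392 -0.06   -0.0799]
(380, 81) [0.4433 0.2434 0.03  ] [ 0.039   0.0661 -0.0801]
(176, 92) [0.4315 0.1349 0.03  ] [ 0.0393 -0.0429 -0.0741]
(347, 92) [0.4462 0.2255 0.03  ] [ 0.0392  0.0488 -0.0742]
(189, 283) [0.5478 0.1157 0.03  ] [ 0.0418 -0.043   0.0437]
(332, 283) [0.5626 0.2068 0.03  ] [0.0417 0.0492 0.0436]
(195.5, 147) [0.459  0.144  0.0542] [ 0.0156 -0.0295 -0.048 ]
(316, 147.5) [0.4686 0.2019 0.0542] [ 0.0156  0.0292 -0.0478]
[ 0.5515288   0.15990171 -0.15846532] [-0.04113003 -0.00093955]
```

```bash
python3 -m creep '0 0.2 -0.5 0 0; 0 0.2 -1 0 0; 0 0.2 -1.4 0 0; 0 0.2 -1.4 0 0; 0 0.2 -1.4 0 0'; python3 -m creep '0 0 -0.3 0 0; 0 0 -0.3 0 0; 0 0 -0.3 0 0'; python3 -m creep '0 0 -0.2 0 0; 0 0 -0.2 0 0; 0 0 -0.2 0 0'
```

```text
clock: 11.93
ee_pos: [0.5103, 0.1673, 0.0561]
tool_rot: [[0.02, 0.161, 0.987], [-0.005, 0.987, -0.161], [-1.0, -0.002, 0.02]]
force: [-0.8, -0.1, -1.5]
width: 0.011
clock: 12.18
ee_pos: [0.5102, 0.1672, 0.0528]
tool_rot: [[0.019, 0.162, 0.987], [-0.006, 0.987, -0.161], [-1.0, -0.002, 0.02]]
force: [-0.8, -0.4, -1.5]
width: 0.0111
clock: 12.43
ee_pos: [0.5107, 0.1673, 0.0516]
tool_rot: [[0.02, 0.161, 0.987], [-0.005, 0.987, -0.161], [-1.0, -0.002, 0.021]]
force: [-0.1, -0.1, 1.9]
width: 0.0112
```

```bash
python3 -m creep '0.8 -0.13 -0.1 0 0; 1.6 -0.26 -0.1 0 0; 2.4 -0.38 -0.1 0 0; 2.4 -0.38 -0.1 0 0; 2.4 -0.38 -0.1 0 0'
python3 - <<'E'
from h import *
c=eyes.capture('wrist');save(c,'w11')
c=eyes.capture('scene');a=c['color'][140:260,220:350]; cv2.imwrite('pics/s11.png',cv2.resize(a,None,fx=5,fy=5,interpolation=2))
E
```

```text
clock: 12.85
ee_pos: [0.5359, 0.1637, 0.0517]
tool_rot: [[0.023, 0.161, 0.987], [-0.005, 0.987, -0.161], [-1.0, -0.001, 0.023]]
force: [3.0, -0.8, 4.3]
width: 0.0111
```

View pics/s11.png

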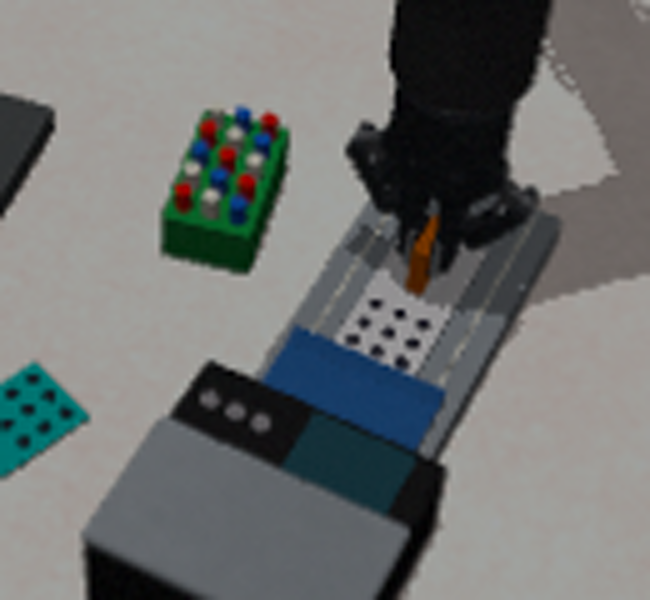

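View pics/w11.png

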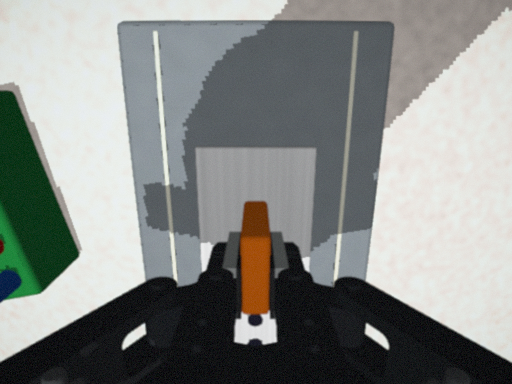

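```bash
python3 -m creep '0.7 -0.11 -0.1 0 0; 1.4 -0.23 -0.1 0 0; 2.1 -0.34 -0.1 0 0; 2.8 -0.45 -0.1 0 0; 3.5 -0.56 -0.1 0 0; 3.8 -0.61 -0.1 0 0; 3.8 -0.61 -0.1 0 0; 3.8 -0.61 -0.1 0 0'
python3 - <<'E'
from h import *
s=sensors.observe();c=eyes.capture('wrist');save(c,'w12')
R=np.array(s['tool_rot']);p0=s['ee_pos'];p=np.load('reader.npy')
print('tcp in reader',np.array([[np.cos(p[2]),np.sin(p[2])],[-np.sin(p[2]),np.cos(p[2])]])@(p0[:2]-p[:2]))
c=eyes.capture('scene');a=c['color'][140:260,220:350]; cv2.imwrite('pics/s12.png',cv2.resize(a,None,fx=5,fy=5,interpolation=2))
E
```

```text
clock: 13.62
ee_pos: [0.5738, 0.1577, 0.0515]
tool_rot: [[0.023, 0.161, 0.987], [-0.005, 0.987, -0.161], [-1.0, -0.001, 0.024]]
force: [-2.8, 0.9, 8.4]
width: 0.011
tcp in reader [0.02229716 0.00136305]
```

View pics/s12.png

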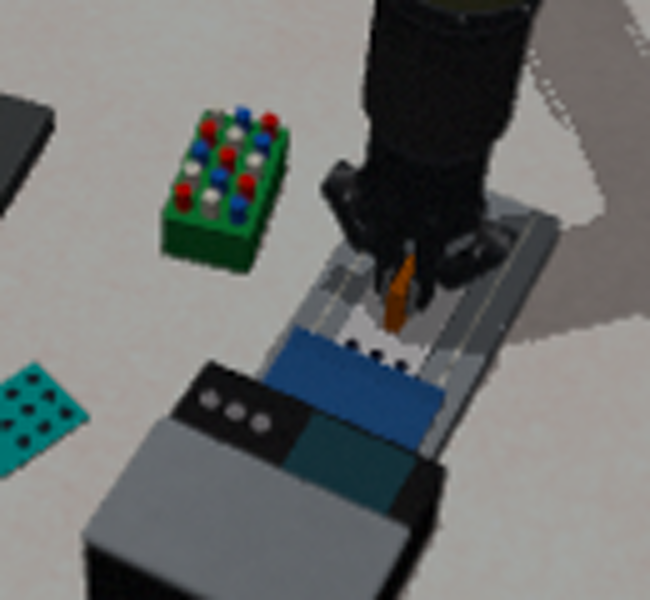

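View pics/w12.png

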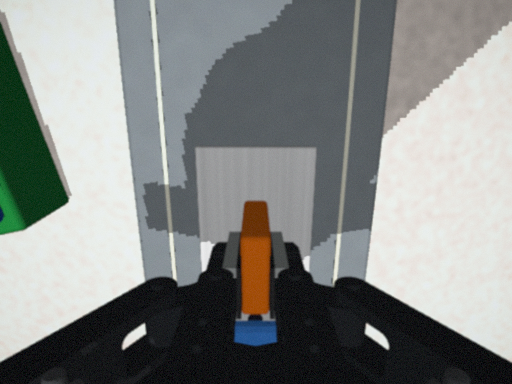

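```bash
python3 -m creep '0 0 -0.13 0 0; 0 0 -0.13 0 0; 0 0 -0.13 0 0; 0 0 -0.13 0 0; 0 0 -0.13 0 0; 0 0 -0.13 0 0'
python3 - <<'E'
from h import *
F=[]
for i in range(5):
    s=sensors.observe();c=eyes.capture('wrist' if i%2 else 'scene');F.append(np.r_[s['force'],s['ee_pos']])
print(np.round(F,4))
E
```

```text
clock: 14.22
ee_pos: [0.5738, 0.1577, 0.0515]
tool_rot: [[0.024, 0.161, 0.987], [-0.005, 0.987, -0.16], [-1.0, -0.001, 0.024]]
force: [-2.9, -0.4, 9.8]
width: 0.0112
[[-2.9147 -0.447   9.8441  0.5738  0.1577  0.0515]
 [-2.6736 -0.5416 10.0058  0.5738  0.1577  0.0515]
 [-2.9881 -0.6417  9.26    0.5738  0.1578  0.0515]
 [-3.0664 -0.9878 10.0247  0.5738  0.1578  0.0515]
 [-2.9474  0.2244  8.864   0.5738  0.1578  0.0515]]
```

Run:
```python
from h import *
c=eyes.capture('top');save(c,'t13')
a=c['color'][110:260,180:400]; cv2.imwrite('pics/t13z.png',cv2.resize(a,None,fx=3.6,fy=3.6,interpolation=2))
d=eyes.capture('scene');save(d,'s13')
o=cv2.imread('pics/scene0.png')
x=np.abs(d['color'].astype(int)-o).max(2)[140:290,130:350]; cv2.imwrite('pics/diff.png',cv2.resize(np.clip(x*3,0,255).astype(np.uint8),None,fx=3,fy=3))
```

```text
(no output)
```

View pics/t13z.png

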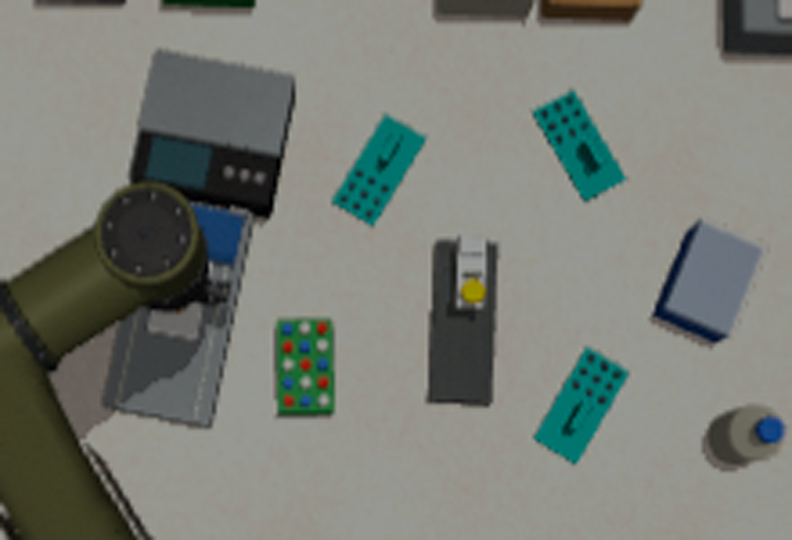

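View pics/diff.png

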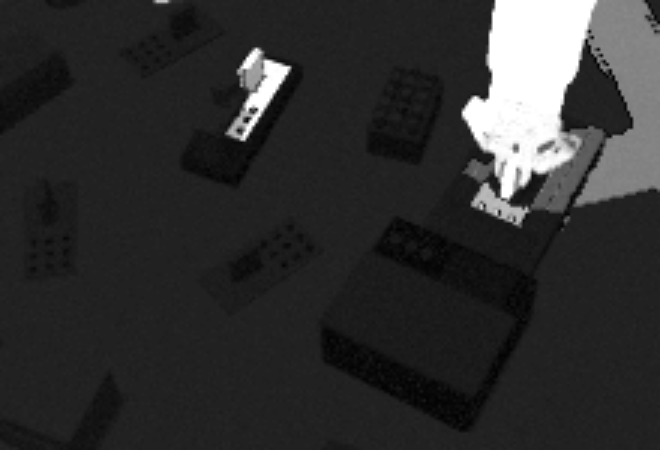

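Against the first scene picture, only the strip and the arm have changed. The flap shows no change and is down, the knob is up, and the bystanders are in place.

Run:
```python
from h import *
s=sensors.observe();print(s['clock'],s['force'],s['width']);print(sign_off())
```

```text
14.5667 [-2.86189327e+00 -1.04876185e-03  9.00189030e+00] 0.010992326770041938
the job is handed in; nothing more can be done
None
```

The job is done and handed in at about 14.6 s; `sign_off` gave no verdict.

- **Gauge check:** I pushed the yellow knob down about 12 mm. It stopped there and the force rose to about 12 N, so the foot rested on the strip. It then sprang back up, and pictures show the knob up.
- **Drawing out:** I gripped the strip by its fin and drew it about 9.5 cm backwards, raised about 2 mm by the tool's reading. Then I carried it to the reader, set it on the bed short of the flap and slid it forward.
- **Final position:** By calculation the front edge is about 3.3 cm under the flap edge. The strip is within 2 mm of the bed's centre line and within about 0.01 rad of straight. I did not see the front edge itself, because it is hidden under the flap.
- **Flap and bench:** The flap and the bystanders in view match the first scene picture; only the strip and arm changed.
- **Press at hand-in:** The wrist read about 9 to 10 N downwards with the grip held. Adding the strip's weight, the push on the bed is about 11 N. A sideways reading of about 3 N along x also remained.

**Small disagreements:** the wrist camera and the two fixed cameras differed by about 2 mm on the reader's sideways position, and I split the difference. The grasp ended about 7 mm higher on the fin than I had commanded, but it held without visible slipping.

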